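# Cover the open watch movements for the night

### The job

Put the white dust covers over the open watch movements: each of the three round movements gets the round cover of its own size (smallest on smallest, middle on middle, largest on largest), and the oblong movement gets the oblong cover, turned the same way as the movement. Carry each cover by its knob and set it down gently, its rim flat on the bench mat all round, without dropping it or shoving the movements about. Leave the oil stand and the staking block where they are.

Things in the scene. Friction and masses are not known exactly. Their poses are not given: they have to be found in the camera images.
- cover_small: The smallest round cover: a white plastic dust cover, a round cap open underneath, 51 mm outside and 46 mm inside diameter. Its walls and top are 2.5 to 3 mm thick; the flat top is 32 mm above its rim, and an upright black round knob 16 mm across stands 26 mm above that. Origin: centre of the open underside (its rim, on the mat); z up. Lift it by the knob.
- cover_medium: The middle round cover: a white plastic dust cover, a round cap open underneath, 65 mm outside and 60 mm inside diameter. Its walls and top are 2.5 to 3 mm thick; the flat top is 36 mm above its rim, and an upright black round knob 16 mm across stands 26 mm above that. Origin: centre of the open underside (its rim, on the mat); z up. Lift it by the knob.
- cover_large: The largest round cover: a white plastic dust cover, a round cap open underneath, 83 mm outside and 78 mm inside diameter. Its walls and top are 2.5 to 3 mm thick; the flat top is 42 mm above its rim, and an upright black round knob 16 mm across stands 26 mm above that. Origin: centre of the open underside (its rim, on the mat); z up. Lift it by the knob.
- cover_oblong: The oblong dust cover: a white plastic rectangular cap open underneath, 63 mm (its x) by 49 mm (its y) outside, walls and top 2.5 mm thick, flat top 34 mm above its rim; on it a black upright bar handle 40 mm long (along x), 12 mm wide (along y) and 26 mm high. Origin: centre of the open underside; z up.
- movement_small: The smallest round movement: an open watch movement (steel plate, brass wheels) in a round grey holder 26 mm across and 13 mm high with its wheels, loose on the mat. Origin: centre of its underside; z up.
- movement_medium: The middle round movement: an open watch movement (steel plate, brass wheels) in a round grey holder 40 mm across and 15 mm high with its wheels, loose on the mat. Origin: centre of its underside; z up.
- movement_large: The largest round movement, of a pocket watch: an open watch movement (steel plate, brass wheels) in a round grey holder 58 mm across and 18 mm high with its wheels, loose on the mat. Origin: centre of its underside; z up.
- movement_oblong: The oblong movement: an open rectangular watch movement in a grey holder 38 mm long (its x), 24 mm wide (its y) and 15 mm high with its wheels, loose on the mat. Origin: centre of its underside; z up.
- oil_stand: Oil stand, to be left alone: a dark steel disc 60 mm across with four small glass cups on it, 18 mm high in all, loose. Origin: centre of its underside. (A fixed black eyeglass, 38 mm across and 30 mm high, stands among the things too; the covers, up to 68 mm with their knobs, are the tallest there.)
- stake_block: Staking block, to be left alone: a dark steel hexagonal block 52 mm across its flats, 28 mm high, with a ring of holes in its top, loose. Origin: centre of its underside. All stands on a green mat whose top is at z = 0.003 m.
There are look-alikes about, which are no part of the job. Leave any green look-alike of the cover_medium alone.

How it is judged:
By the outcome, as a careful person would: the job done as asked, in the order asked, and still so for the second after the job is handed in, with the robot touching nothing.
It also fails if it takes over 109 s, if anything falls off the work surface, if the arm or the gripper's body presses on something with over 40 N, if the wrist force passes 120 N, or if a joint passes its speed limit or range.

### The arm

A 6-joint arm with a two-finger parallel gripper is mounted at the origin on the work surface. World frame = base frame: x ahead of the robot, y to its left, z up, the work surface at z = 0. Lengths are in m, angles in rad, forces in N, time in s.
With the tool pointing down it reaches from about 0.35 to 0.775 m from the base axis. Payload 5.5 kg.
Tool frame: the origin (TCP) lies at the very end of the fingers, on their centre line; the grasp point (between the pads) lies 19 mm behind it (env.grip_depth is the distance from the TCP to the grasp point, in m); z points along the fingers, y is the direction in which the jaws open and shut (so a half turn about z gives the same grasp; the last joint's range is limited). The gripper opens to 85 mm and grips with 20 to 120 N. Pads are 22 mm wide; open, the fingers measure 114 mm over their backs; the gripper's body (76 mm by 85 mm) begins 54 mm behind the grasp point. The pads swing forward as they close: fully open they stand 13 mm farther back than shut.
Start: joints at [-1.318, 0.313, 0.046, 1.304, 0, 1.431], TCP at [0.22, -0.531, 0.231] pointing down, gripper open.
Joint ranges: [-2.76, 2.76], [-0.86, 1.69], [-1.03, 1.26], [-2.2, 2.34], [-1.47, 1.5], [-3.14, 3.14]. Speed limits (rad/s): [2.57, 2.57, 3.14, 3.14, 3.14, 3.14].

### API

Orientations are given as a unit quaternion [w, x, y, z].
In Python, from workcell import env gives the robot as it stands.
- The arm moves only by the tool step_arm, never from a script. Its argument "series" is a list of rows, each a list of 3 entries, a list of its own where there are three numbers: the shift along the world's x, y, z in cm, then the turn about the world's z in rad, then the closure in counts, from 0 (fully open) to 255 (shut). A call has 1 to 5 rows; each row is the pose to reach, as a shift and turn from the pose measured when the call began; what a row does not reach only later rows make up. A row lasts 1/8 s, in which the tool goes at most 62.5 mm and 10.7 degrees, less where a joint would pass 70% of its speed; a pose out of reach is approached as far as the arm can. A call with a gripper value outside its range is refused whole. The fingers move at their own pace and stop on an object; "newtons" is the grip in N (left out, the last holds). Time passes only in rows, so rows that repeat a pose let the fingers close. It gives the time, the measured TCP pose, the force and the opening at its end, in the units of the state.
- env.get_state(): the state, without advancing time (a new reading comes with each control period).
- env.read_camera(name): name is "scene" or "side" or "wrist"; returns a dict with "frame" (384x512x3 uint8, red, green, blue), "vertical_fov" (degrees; the focal length in pixels is half the picture's height over the tangent of half this angle, whatever the lens; pixels are square), "cx", "cy" (the principal point, pixels), "camera_from_world" (4x4, takes a point from world to camera coordinates). Camera axes: x right, y down, z forward; pixel columns grow to the right and rows downward; lengths in m; the calibration is good to about 2 mm. A picture is of the moment at which its call begins. There is no depth.
- env.hand_in(): hands the job in, once; it reports no verdict.
The state is a dict: "clock": time; "joint_pos": joint angles; "qvel": joint speeds; "tau": joint torques, N m; "tcp_pos": TCP position; "orientation": TCP orientation; "wrist_force": force on the tool from outside, world axes, zero at the start; "ft_torque": the same for the moment, N m; "finger_gap": finger opening in m.
Only numpy, scipy, OpenCV 4.12 (cv2) and the standard library are available. Lean on these libraries where they do the work, as an engineer would, in place of code of your own. Each camera call takes 0.05 s, during which the arm holds its last target.

## Working session

There is one attempt and no reset: what is moved stays moved. The work goes in short steps, Python scripts to look and compute and a tool call to move; the robot and the scene stay as the last step left them, time stands still between calls to the robot, and variables do not carry over. Pictures are saved under pics/ and viewed, and the job is handed in when it is done.

Besides the shell and the picture viewer there is one more tool, called after "Emit:" as name(argument=value, ...), one argument or row to a line, values as JSON. step_arm: Moves the arm, as the interface text tells. Its arguments: {"type":"object","properties":{"series":{"type":"array"},"newtons":{"type":"number"}},"required":["series"]}

```bash
ls; mkdir -p pics; python3 - <<'E'
from workcell import env
import cv2,numpy as np
for n in ["scene","side","wrist"]:
    c=env.read_camera(n)
    cv2.imwrite(f"pics/{n}0.png",c["frame"][:,:,::-1])
    print(n,c["vertical_fov"],c["cx"],c["cy"]);print(np.round(c["camera_from_world"],3))
s=env.get_state();print(s)
E
```

```text
pics
scene 46.12275366394699 258.05559386609946 190.56763820762725
[[ 6.420e-01  7.670e-01  1.000e-03 -3.460e-01]
 [ 6.480e-01 -5.420e-01 -5.340e-01 -3.180e-01]
 [-4.090e-01  3.440e-01 -8.450e-01  1.261e+00]
 [ 0.000e+00  0.000e+00  0.000e+00  1.000e+00]]
side 53.60366480265014 260.21154009005716 189.57787315229567
[[-0.963 -0.27   0.007  0.512]
 [-0.202  0.704 -0.68   0.139]
 [ 0.179 -0.656 -0.733  1.02 ]
 [ 0.     0.     0.     1.   ]]
wrist 63.68421372639294 252.68390159171292 193.53427130879882
[[ 0.384 -0.923 -0.001 -0.575]
 [-0.887 -0.369  0.277 -0.036]
 [-0.256 -0.105 -0.961  0.378]
 [ 0.     0.     0.     1.   ]]
{'clock': 0.15, 'joint_pos': array([-1.31759338e+00,  3.13825814e-01,  4.52179263e-02,  1.30358950e+00,
        3.78432440e-05,  1.43117482e+00]), 'qvel': array([ 0.00087411, -0.00232037,  0.00522984,  0.00027273,  0.00045051,
        0.00021128]), 'tau': array([ 2.59672692e-03, -4.81065094e+01,  2.98815411e+01,  1.39031431e-02,
       -1.44692385e-04, -1.43149168e-05]), 'tcp_pos': array([ 0.22000192, -0.53082872,  0.23060589]), 'orientation': array([-7.00475429e-04,  9.80772811e-01,  1.95151743e-01, -2.08711513e-05]), 'wrist_force': array([-1.00571661,  0.52429716, -0.20464845]), 'ft_torque': array([ 0.00527521,  0.01848554, -0.00179151]), 'finger_gap': 0.08537090603928935}
```

View pics/scene0.png

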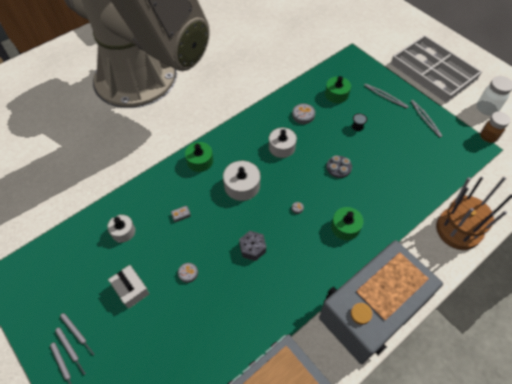

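View pics/side0.png

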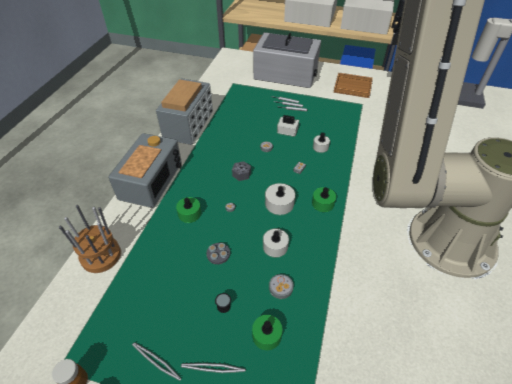

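View pics/wrist0.png

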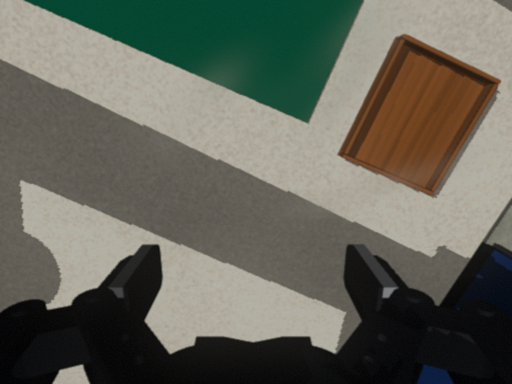

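The scene picture shows the white covers: small (121,229), medium (282,143), large (241,181) and oblong (128,287). The movements are oblong (180,214), medium (188,272), small (297,208) and large (304,113). Green look-alikes stand at (199,155), (339,88) and (348,222). I also see the stake block (253,245), the oil stand (340,166) and the eyeglass (359,122). The side view shows the same set. The wrist view shows only the mat corner.

```bash
cat > h.py <<'E'
import cv2,numpy as np
def ray(c,u,v):
    T=np.array(c["camera_from_world"]);R=T[:3,:3];o=-R.T@T[:3,3]
    f=c["frame"].shape[0]/2/np.tan(np.radians(c["vertical_fov"])/2)
    d=R.T@np.array([(u-c["cx"])/f,(v-c["cy"])/f,1]);return o,d/np.linalg.norm(d)
def onz(c,u,v,z):
    o,d=ray(c,u,v);return o+d*(z-o[2])/d[2]
def proj(c,p):
    T=np.array(c["camera_from_world"]);q=T[:3,:3]@np.array(p)+T[:3,3]
    f=c["frame"].shape[0]/2/np.tan(np.radians(c["vertical_fov"])/2)
    return np.array([c["cx"]+f*q[0]/q[2],c["cy"]+f*q[1]/q[2]])
def tri(c1,p1,c2,p2):
    A=np.zeros((3,3));b=np.zeros(3)
    for c,p in((c1,p1),(c2,p2)):
        o,d=ray(c,*p);M=np.eye(3)-np.outer(d,d);A+=M;b+=M@o
    x=np.linalg.solve(A,b);o,d=ray(c1,*p1);e=np.linalg.norm(np.cross(x-o,d));return x,e
E
python3 - <<'E'
from workcell import env
from h import *
cs={n:env.read_camera(n) for n in("scene","side")}
B={}
for n,c in cs.items():
    im=c["frame"];hsv=cv2.cvtColor(im,cv2.COLOR_RGB2HSV)
    H,S,V=[hsv[:,:,i].astype(int) for i in range(3)]
    mat=((H>65)&(H<90)&(S>120)).astype(np.uint8)
    k=max(cv2.findContours(mat,0,2)[0],key=cv2.contourArea);hull=np.zeros_like(mat);cv2.drawContours(hull,[cv2.convexHull(k)],-1,1,-1)
    hull=cv2.erode(hull,np.ones((5,5)))
    green=((S>110)&(H>40)&(H<95)&(V>35))
    m=((~green)&(hull>0)).astype(np.uint8)
    nn,l,st,ce=cv2.connectedComponentsWithStats(m)
    B[n]=[(ce[i],st[i],im[l==i].mean(0)) for i in range(1,nn) if st[i,4]>15]
    print(n)
    for ce_,s,col in B[n]: print(np.round(ce_,1),s,np.round(onz(c,*ce_,0.013),3)[:2],col.astype(int))
    big=cv2.resize(im[:,:,::-1],None,fx=1.5,fy=1.5)
    x0=(40,40,300,300)
    cv2.imwrite(f"pics/{n}1.png",cv2.resize(im[80:310,90:390,::-1] if n=="scene" else im[90:350,150:370,::-1],None,fx=2.3 if n=="side" else 2.6,fy=2.3 if n=="side" else 2.6,interpolation=2))
E
```

```text
scene
[338.7  82.3] [336  77   6  10  41] [0.389 0.412] [12 18 14]
[386.   95.4] [364  84  45  24 252] [0.505 0.474] [79 99 93]
[426.2 118.1] [411 100  31  37 272] [0.625 0.493] [ 85 104  99]
[303.2 112.9] [292 103  24  21 393] [0.408 0.262] [115 113 106]
[358.6 121.5] [352 113  15  18 192] [0.521 0.351] [61 71 71]
[281.9 141.9] [268 127  30  31 745] [0.444 0.156] [120 123 117]
[197.8 150.3] [195 145   7  10  52] [ 0.332 -0.02 ] [12 17 14]
[338.8 165.9] [326 155  26  23 459] [0.587 0.212] [84 86 85]
[241.3 179.8] [ 222  160   39   41 1296] [0.468 0.007] [139 139 134]
[297.1 207.2] [291 202  13  12 123] [0.607 0.058] [110 112 103]
[180.1 213.2] [171 206  20  16 220] [ 0.45  -0.155] [113 112 105]
[348.3 218. ] [344 212   9  12  72] [0.701 0.126] [15 19 17]
[120.9 227.9] [107 214  29  29 630] [ 0.397 -0.276] [113 116 111]
[252.2 245. ] [239 231  27  29 606] [ 0.614 -0.08 ] [72 74 79]
[352.6 276.1] [324 240  72  64 217] [0.802 0.034] [67 80 78]
[187.4 272. ] [177 262  21  21 332] [ 0.576 -0.223] [123 120 112]
[128.4 286.1] [ 108  265   41   43 1031] [ 0.523 -0.333] [126 127 122]
[ 73.9 3
[... 705 characters left out ...]
151 156 150]
[324.6 193. ] [321 188   7  10  49] [ 0.354 -0.069] [26 31 29]
[187.1 203.3] [184 198   8  11  53] [0.727 0.08 ] [25 30 29]
[229.7 206.7] [225 203  10   9  75] [0.605 0.059] [116 121 112]
[275.4 242.3] [263 228  27  30 655] [0.451 0.141] [142 148 142]
[217.8 252.8] [206 242  24  22 408] [0.585 0.214] [95 99 98]
[280.7 285.9] [269 274  25  25 499] [0.407 0.261] [129 129 121]
[222.9 302. ] [215 293  16  20 235] [0.527 0.338] [76 87 88]
[266.8 327.5] [262 321  10  13  98] [0.413 0.368] [27 31 30]
[155.9 360.8] [132 342  49  39 399] [0.617 0.5  ] [107 121 119]
[ 80.3 366.6] [ 74 361  14  13  16] [0.762 0.553] [45 57 42]
[212.7 367.3] [181 363  65  10 416] [0.499 0.48 ] [116 130 128]
```

```bash
sleep 1
```

```text
(no output)
```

View pics/scene1.png

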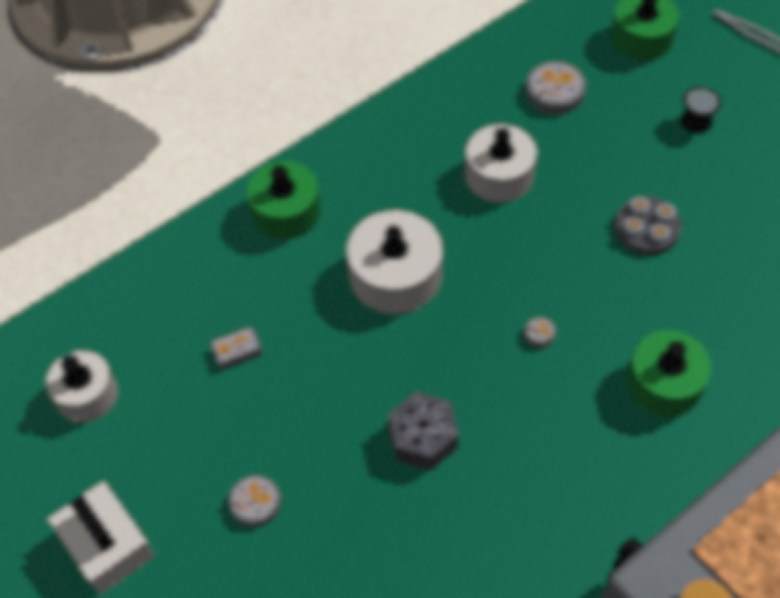

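```bash
cat > loc.py <<'E'
from workcell import env
from h import *
cs={n:env.read_camera(n) for n in("scene","side")}
def near(mask,p,r):
    m=np.zeros_like(mask);cv2.circle(m,tuple(int(round(x)) for x in p),int(r),1,-1);m&=mask
    n,l,st,ce=cv2.connectedComponentsWithStats(m)
    if n<2:return None
    i=1+np.argmax(st[1:,4]);return ce[i],l==i
for name,xy,H in(("small",(.402,-.285),32),("medium",(.448,.148),36),("large",(.472,-.002),42),("oblong",(.527,-.343),34)):
    pts=[]
    for n,c in cs.items():
        V=c["frame"].max(2);k=(V<60).astype(np.uint8)
        z=.003+H/1e3+.013
        p=proj(c,[*xy,z]);ce,m=near(k,p,12)
        pts.append(ce)
        w=((c["frame"].min(2)>90)).astype(np.uint8);cw,mw=near(w,proj(c,[*xy,.03]),24)
        q=np.array([onz(c,u,v,.003+H/1e3)[:2] for v,u in np.argwhere(mw)])
        con=max(cv2.findContours(mw.astype(np.uint8),0,2)[0],key=cv2.contourArea)[:,0]
        P=np.array([onz(c,u,v,.003+H/1e3)[:2] for u,v in con])
        b=np.argwhere(m)[:,::-1];B=np.array([onz(c,u,v,z+.01)[:2] for u,v in b])
        r=cv2.minAreaRect((P*1000).astype(np.float32))
        pc=np.linalg.svd(B-B.mean(0))[2][0]
        print(name,n,"knob@z",np.round(onz(c,*ce,z)*1000,1)[:2],"N",len(b),"rect",np.round(r[0],1),np.round(r[1],1),round(r[2],1),"barang",round(np.degrees(np.arctan2(pc[1],pc[0])),1))
    x,e=tri(cs["scene"],pts[0],cs["side"],pts[1]);print("  tri",np.round(x*1000,1),"err",round(e*1000,1))
for name,xy,H in(("small",(.606,.058),13),("medium",(.576,-.224),15),("large",(.408,.262),18),("oblong",(.45,-.155),15)):
    for n,c in cs.items():
        hsv=cv2.cvtColor(c["frame"],cv2.COLOR_RGB2HSV).astype(int)
        g=(~((hsv[:,:,1]>110)&(hsv[:,:,0]>40)&(hsv[:,:,0]<95))).astype(np.uint8)
        r0=near(g,proj(c,[*xy,.01]),18);ce,m=r0
        con=max(cv2.findContours(m.astype(np.uint8),0,2)[0],key=cv2.contourArea)[:,0]
        P=np.array([onz(c,u,v,.003+H/1e3*.6)[:2] for u,v in con])
        r=cv2.minAreaRect((P*1000).astype(np.float32))
        print("mov",name,n,np.round(onz(c,*ce,.003+H/2e3)*1000,1)[:2],"rect",np.round(r[0],1),np.round(r[1],1),round(r[2],1))
E
python3 loc.py
```

```text
small scene knob@z [ 406.  -276.8] N 78 rect [ 408.1 -275.6] [51.2 61.1] 79.1 barang -9.0
small side knob@z [ 401.2 -277.8] N 36 rect [ 398.4 -262.2] [49.3 84.9] 8.6 barang 93.0
  tri [ 402.9 -277.5   46.6] err 2.1
medium scene knob@z [453.7 146.5] N 52 rect [450.8 150.7] [65.7 68.4] 49.3 barang -47.6
medium side knob@z [448.7 151.5] N 60 rect [446.5 158.7] [64.5 83.2] 15.4 barang 97.7
  tri [450.1 148.8  47.4] err 0.9
large scene knob@z [478.9  -0.6] N 66 rect [475.5   3. ] [84.7 85.5] 50.1 barang -41.1
large side knob@z [473.6   2.9] N 45 rect [471.   14.9] [ 82.4 115.9] 15.2 barang 99.5
  tri [4.754e+02 4.000e-01 5.410e+01] err 1.4
oblong scene knob@z [ 527.9 -333.3] N 86 rect [ 528.3 -332.5] [51.8 67.8] 89.3 barang -1.6
oblong side knob@z [ 528.1 -340.2] N 70 rect [ 527.1 -317.9] [68.6 92.5] 3.2 barang 130.1
  tri [ 528.2 -333.9   53.7] err 1.4
mov small scene [605.8  59.3] rect [605.7  58.8] [27.2 31.8] 47.0
mov small side [606.5  55.9] rect [606.3  57.8] [25.7 30.3] 18.4
mov medium scene [ 574.6 -222.7] rect [ 575.1 -222.4] [43.1 42.2] 6.3
mov medium side [ 575.4 -226.9] rect [ 575.  -226.1] [40.1 50.8] 15.7
mov large scene [407.8 262.5] rect [409.3 262.1] [59.9 69.7] 47.8
mov large side [407.5 260.4] rect [406.6 260.5] [57.9 63.9] 14.8
mov oblong scene [ 448.6 -154. ] rect [ 449.3 -153.9] [41.5 31.6] 74.0
mov oblong side [ 448.9 -157.8] rect [ 448.8 -156.7] [52.1 28.7] 77.3
```

View pics/side1.png

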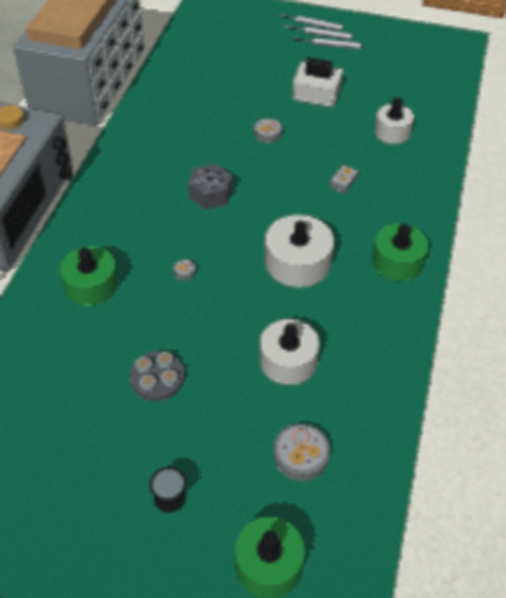

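The side crop confirms the identities and sizes of the four white covers and three green look-alikes. What could be mistaken for cover_small, in scene pixels: the white medium cover (282,143) and the green covers (199,155), (339,88) and (348,222). The white 51 mm cover at (121,229) is the right one. I'll hover over it and check with the wrist camera.

Emit:
step_arm(
  series=[
    [[18.3,25.3,-6],0,60],
    [[18.3,25.3,-6],0,120],
    [[18.3,25.3,-6],0,120],
    [[18.3,25.3,-6],0,120],
    [[18.3,25.3,-6],0,120],
  ],
  newtons=40,
)

```text
clock: 0.98
tcp_pos: [0.4008, -0.281, 0.1721]
orientation: [0.0, 0.981, 0.195, 0.0]
wrist_force: [0.4, 0.1, 0.7]
finger_gap: 0.0451
```

Emit:
step_arm(
  series=[
    [[1.7,2.3,-1],0,120],
    [[1.7,2.3,-1],0,120],
  ],
)

```text
clock: 1.23
tcp_pos: [0.4183, -0.2558, 0.1614]
orientation: [-0.0, 0.98, 0.197, -0.0]
wrist_force: [-0.8, 0.3, -0.1]
finger_gap: 0.045
```

```bash
cat > w.py <<'E'
import sys
from workcell import env
from h import *
def snap(name):
    c=env.read_camera("wrist");cv2.imwrite(f"pics/{name}.png",c["frame"][:,:,::-1]);return c
if __name__=="__main__":
    c=snap(sys.argv[1]);s=env.get_state()
    print(s["clock"],np.round(s["tcp_pos"],4),np.round(s["orientation"],3),s["finger_gap"],np.round(s["wrist_force"],1),np.round(s["joint_pos"],2))
    np.savez("w_"+sys.argv[1]+".npz",**{k:v for k,v in c.items()})
E
python3 w.py w1
```

```text
1.275 [ 0.4181 -0.2572  0.1619] [0.    0.981 0.196 0.   ] 0.04493672916391691 [ 0.4 -0.4  0.2] [-0.72  0.19 -0.3   1.09 -0.    2.03]
```

```bash
sleep 0
```

```text
(no output)
```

View pics/w1.png

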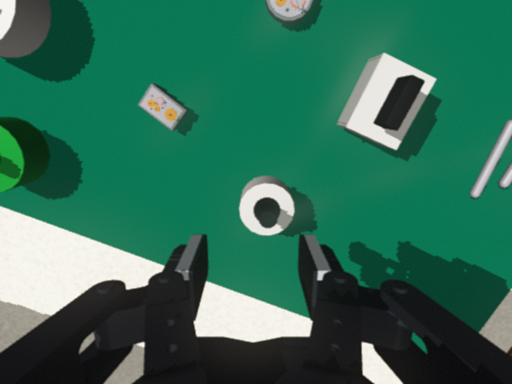

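The wrist view shows the small cover with its top disc centred at (267,207) and its knob at (266,210). The oblong movement is at (163,106), the oblong cover at (388,101) and the medium movement at (290,5).

```bash
cat > wm.py <<'E'
import sys
from h import *
def load(n): return {k:v for k,v in np.load(f"w_{n}.npz").items()}
def comp(mask,p):
    n,l,st,ce=cv2.connectedComponentsWithStats(mask.astype(np.uint8))
    d=[(np.linalg.norm(ce[i]-p),i) for i in range(1,n) if st[i,4]>25]
    i=min(d)[1];return ce[i],l==i
def rectz(c,m,z):
    con=max(cv2.findContours(m.astype(np.uint8),0,2)[0],key=cv2.contourArea)[:,0]
    P=np.array([onz(c,u,v,z)[:2] for u,v in con])
    r=cv2.minAreaRect((P*1000).astype(np.float32));(cx,cy),R=cv2.minEnclosingCircle((P*1000).astype(np.float32))
    return [np.round(r[0],1),np.round(r[1],1),round(r[2],1),"circ",round(cx,1),round(cy,1),round(R,1)]
def white(c):return c["frame"].min(2)>150
def black(c):return c["frame"].max(2)<45
def nong(c):
    h=cv2.cvtColor(c["frame"],cv2.COLOR_RGB2HSV).astype(int)
    return ~((h[:,:,1]>110)&(h[:,:,0]>40)&(h[:,:,0]<95))
E
python3 - <<'E'
from wm import *
c=load("w1")
ce,m=comp(white(c),(267,207));print("top",rectz(c,m,.035),m.sum())
ce,m=comp(black(c),(266,210));print("knob",rectz(c,m,.061),m.sum(),ce)
ce,m=comp(nong(c),(163,106));print("movobl",rectz(c,m,.016),m.sum())
ce,m=comp(white(c),(375,95));print("covobl",rectz(c,m,.037),m.sum())
ce,m=comp(black(c),(401,100));print("bar",rectz(c,m,.063),m.sum())
E
```

```text
top [array([ 403.2, -276.1]), array([49.3, 49.6]), 22.8, 'circ', 403.5, -274.3, 27.1] 1473
knob [array([ 412.8, -267.7]), array([ 9.6, 14.8]), 50.5, 'circ', 412.3, -268.8, 7.8] 141 [263.45390071 204.64539007]
movobl [array([ 450. , -155.7]), array([39.1, 25.1]), 74.9, 'circ', 450.1, -155.7, 21.9] 1258
covobl [array([ 528.2, -331.2]), array([53.2, 63.1]), 89.2, 'circ', 528.3, -333.1, 39.3] 2919
bar [array([ 526.9, -328.5]), array([18.3, 40.1]), 89.2, 'circ', 527.0, -328.3, 21.4] 1317
```

Emit:
step_arm(
  series=[
    [[-1.5,-1.9,-3],0,120],
    [[-1.5,-1.9,-7.0],0,120],
    [[-1.5,-1.9,-10],0,120],
    [[-1.5,-1.9,-12.0],0,120],
    [[-1.5,-1.9,-12.3],0,120],
  ],
)

```text
clock: 1.9
tcp_pos: [0.4017, -0.2768, 0.038]
orientation: [-0.001, 0.981, 0.195, -0.001]
wrist_force: [0.2, 1.0, 0.0]
finger_gap: 0.0456
```

Emit:
step_arm(
  series=[
    [[0,0,0],0,255],
    [[0,0,0],0,255],
    [[0,0,0],0,255],
    [[0,0,0],0,255],
  ],
)

```text
clock: 2.4
tcp_pos: [0.4022, -0.2773, 0.0388]
orientation: [0.0, 0.981, 0.195, -0.0]
wrist_force: [-0.4, -0.0, 3.7]
finger_gap: 0.0144
```

```bash
python3 w.py w2
```

```text
2.45 [ 0.4022 -0.2773  0.0388] [ 0.     0.981  0.195 -0.   ] 0.014156893394829005 [-0.6 -0.8  4.2] [-0.77  0.3  -0.48  0.79 -0.    1.98]
```

View pics/w2.png

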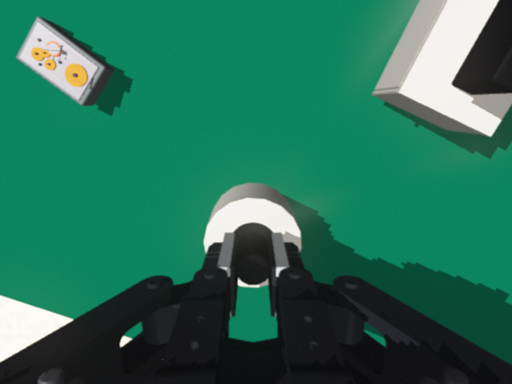

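Emit:
step_arm(
  series=[
    [[0,0,1],0,255],
    [[0,0,3],0,255],
    [[0,0,6],0,255],
    [[0,0,9],0,255],
    [[0,0,9.5],0,255],
  ],
)

```text
clock: 3.08
tcp_pos: [0.4034, -0.2782, 0.1362]
orientation: [0.002, 0.981, 0.195, 0.001]
wrist_force: [-1.0, -0.9, -0.3]
finger_gap: 0.0148
```

```bash
python3 w.py w3
```

```text
3.125 [ 0.403  -0.2779  0.1355] [0.001 0.981 0.195 0.001] 0.014504115144908987 [ 1.2 -1.2 -0.3] [-0.77  0.2  -0.35  1.02 -0.    1.98]
```

View pics/w3.png

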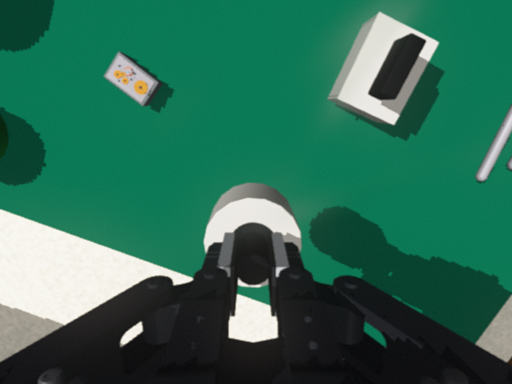

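Emit:
step_arm(
  series=[
    [[2.5,6,0],0,255],
    [[5,12,0],0,255],
    [[7.5,18,0],0,255],
    [[10,24,0],0,255],
    [[12.8,30,0],0,255],
  ],
)

```text
clock: 3.75
tcp_pos: [0.5251, 0.0119, 0.1343]
orientation: [0.001, 0.981, 0.195, -0.0]
wrist_force: [1.8, -1.5, 0.1]
finger_gap: 0.0142
```

```bash
python3 w.py w4; python3 - <<'E'
from wm import *
c=load("w4")
p=proj(c,[.606,.058,.016]);print(p)
ce,m=comp(nong(c),p);print("mov",ce,rectz(c,m,.014),m.sum())
E
```

```text
3.8 [0.5278 0.0184 0.1345] [-0.001  0.98   0.198  0.002] 0.014754247634440927 [3.2 3.4 0.2] [-0.12  0.27 -0.26  1.04  0.    2.62]
[236.97246084  75.08981159]
mov [236.8183882   74.84790011] [array([606.1,  58.3]), array([25.5, 25.2]), 68.5, 'circ', 606.2, 58.3, 13.0] 881
```

View pics/w4.png

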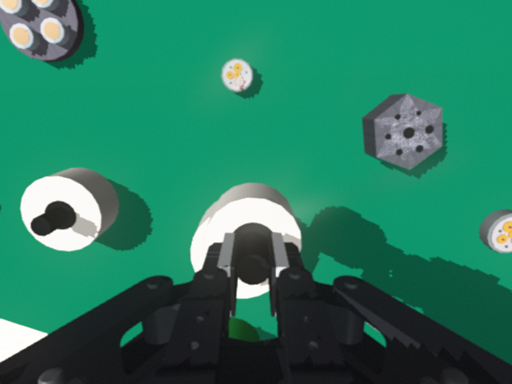

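Emit:
step_arm(
  series=[
    [[4,2,0],0,255],
    [[7.8,3.9,0],0,255],
    [[7.8,3.9,-1],0,255],
    [[7.8,3.9,-3],0,255],
    [[7.8,3.9,-3],0,255],
  ],
)

```text
clock: 4.42
tcp_pos: [0.6026, 0.057, 0.1015]
orientation: [-0.002, 0.98, 0.198, -0.002]
wrist_force: [-0.4, 0.1, -0.9]
finger_gap: 0.0142
```

```bash
python3 w.py w5
```

```text
4.475 [0.6036 0.0569 0.1029] [-0.001  0.98   0.198 -0.   ] 0.014571222630858716 [ 0.1 -0.6  0.1] [-0.04  0.44 -0.09  1.04  0.    2.7 ]
```

View pics/w5.png

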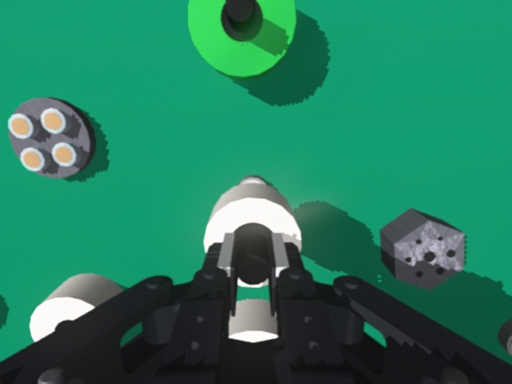

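Emit:
step_arm(
  series=[
    [[0.2,0.1,-2],0,255],
    [[0.2,0.1,-4],0,255],
    [[0.2,0.1,-5.2],0,255],
    [[0.2,0.1,-5.8],0,255],
    [[0.2,0.1,-5.8],0,255],
  ],
)

```text
clock: 5.1
tcp_pos: [0.6056, 0.0578, 0.0451]
orientation: [-0.001, 0.98, 0.198, -0.0]
wrist_force: [-0.1, -0.0, -0.2]
finger_gap: 0.0145
```

```bash
python3 w.py w6; python3 - <<'E'
from workcell import env
from h import *
import cv2
for n in("scene","side"):
    c=env.read_camera(n);p=proj(c,[.606,.058,.03]).astype(int);cv2.imwrite(f"pics/{n}6.png",cv2.resize(c["frame"][p[1]-40:p[1]+40,p[0]-50:p[0]+50,::-1],None,fx=6,fy=6))
E
```

```text
5.15 [0.6059 0.0579 0.0454] [-0.001  0.98   0.198 -0.   ] 0.014299827637296262 [-0.2  0.6 -1. ] [-0.04  0.49 -0.16  0.92  0.    2.7 ]
```

View pics/side6.png

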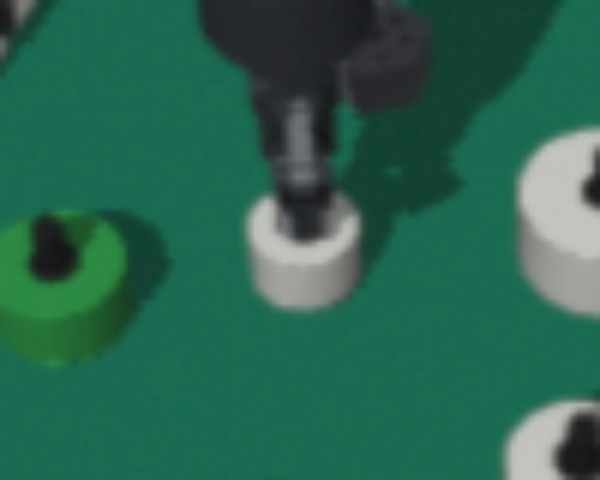

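View pics/w6.png

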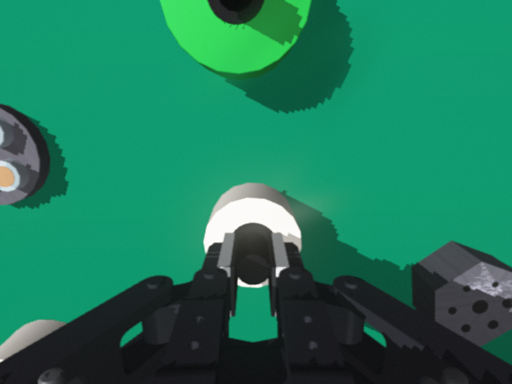

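The cover is over the small movement, upright and about 6 mm above the mat, with no contact force. I'll lower it.

Emit:
step_arm(
  series=[
    [[0,0,-0.25],0,255],
    [[0,0,-0.45],0,255],
    [[0,0,-0.55],0,255],
    [[0,0,-0.62],0,255],
    [[0,0,-0.65],0,255],
  ],
)

```text
clock: 5.88
tcp_pos: [0.6061, 0.0579, 0.0391]
orientation: [-0.001, 0.98, 0.198, 0.0]
wrist_force: [0.6, -1.0, -0.1]
finger_gap: 0.0147
```

Emit:
step_arm(
  series=[
    [[0,0,-0.05],0,255],
    [[0,0,-0.08],0,255],
    [[0,0,-0.08],0,255],
  ],
)

```text
clock: 6.25
tcp_pos: [0.6064, 0.058, 0.0388]
orientation: [-0.001, 0.98, 0.198, 0.001]
wrist_force: [-2.0, -0.1, 4.7]
finger_gap: 0.0142
```

Contact at 38.8 mm with about 5 N. Releasing.

Emit:
step_arm(
  series=[
    [[0,0,0],0,180],
    [[0,0,0],0,150],
    [[0,0,0.3],0,130],
    [[0,0,3],0,120],
    [[0,0,8],0,120],
  ],
)

```text
clock: 6.88
tcp_pos: [0.6045, 0.058, 0.1174]
orientation: [-0.002, 0.98, 0.198, -0.002]
wrist_force: [1.6, -1.1, 0.2]
finger_gap: 0.045
```

Emit:
step_arm(
  series=[
    [[-3,2,2],0.15,120],
    [[-7,4.5,3],0.32,120],
    [[-11,7,4],0.48,120],
    [[-15,9,4],0.6,120],
    [[-15,9,4],0.6,120],
  ],
)

```text
clock: 7.5
tcp_pos: [0.4516, 0.149, 0.1577]
orientation: [-0.001, 0.877, 0.48, -0.003]
wrist_force: [0.8, -1.0, -0.2]
finger_gap: 0.0455
```

```bash
python3 w.py w7; python3 - <<'E'
from wm import *
from workcell import env
c=load("w7")
p=proj(c,[.45,.149,.039]);print(p)
ce,m=comp(white(c),p);print("top",ce,rectz(c,m,.039),m.sum())
p=proj(c,[.408,.262,.02]);print(p)
ce,m=comp(nong(c),p);print("movL",ce,rectz(c,m,.018),m.sum())
for n in("scene","side"):
    c=env.read_camera(n);p=proj(c,[.606,.058,.03]).astype(int);cv2.imwrite(f"pics/{n}7.png",cv2.resize(c["frame"][p[1]-40:p[1]+40,p[0]-50:p[0]+50,::-1],None,fx=5,fy=5))
E
```

```text
7.55 [0.4537 0.1485 0.1579] [-0.001  0.878  0.479 -0.002] 0.045244617540936644 [0.7 0.1 0. ] [ 0.15  0.17 -0.33  1.08  0.    2.29]
[251.15613532 188.32727966]
top [249.88743932 182.06917476] [array([450.9, 150.5]), array([64.4, 63.9]), 32.8, 'circ', 451.3, 152.0, 33.9] 3296
[140.31996446 101.52188019]
movL [143.56813922 100.86854083] [array([409.8, 260.4]), array([56.9, 59.9]), 57.5, 'circ', 409.4, 260.0, 30.3] 3735
```

View pics/w7.png

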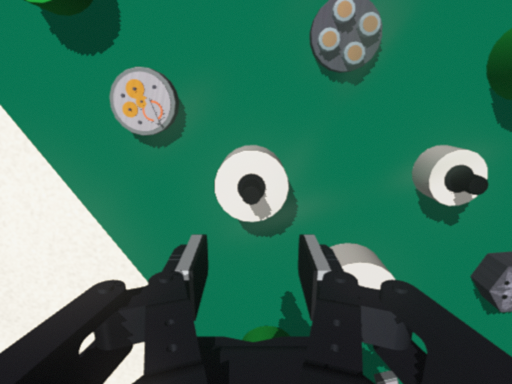

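View pics/side7.png

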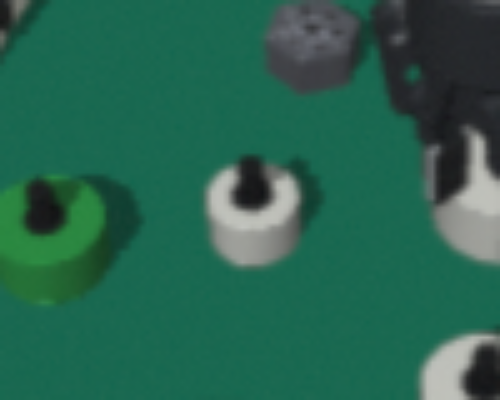

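The small cover stands flat on its movement in the side crop. In the wrist view the medium white cover's top is at (251,188) and the large movement is at (143,101).

Emit:
step_arm(
  series=[
    [[-0.3,0.1,-3],0,120],
    [[-0.3,0.1,-6.5],0,120],
    [[-0.3,0.1,-9.5],0,120],
    [[-0.3,0.1,-11.2],0,120],
    [[-0.3,0.1,-11.5],0,120],
  ],
)

```text
clock: 8.28
tcp_pos: [0.4527, 0.1481, 0.0414]
orientation: [-0.001, 0.878, 0.478, -0.003]
wrist_force: [-0.4, -0.1, 1.0]
finger_gap: 0.0452
```

Emit:
step_arm(
  series=[
    [[0,0,0],0,255],
    [[0,0,0],0,255],
    [[0,0,0],0,255],
    [[0,0,0],0,255],
  ],
)

```text
clock: 8.78
tcp_pos: [0.4532, 0.1482, 0.0419]
orientation: [-0.001, 0.878, 0.478, -0.002]
wrist_force: [0.2, 0.4, 0.8]
finger_gap: 0.0142
```

```bash
python3 w.py w8
```

```text
8.825 [0.4532 0.1482 0.0419] [-0.001  0.878  0.478 -0.002] 0.014289468226844376 [-0.6  0.   1.6] [ 0.15  0.28 -0.5   0.79 -0.    2.29]
```

View pics/w8.png

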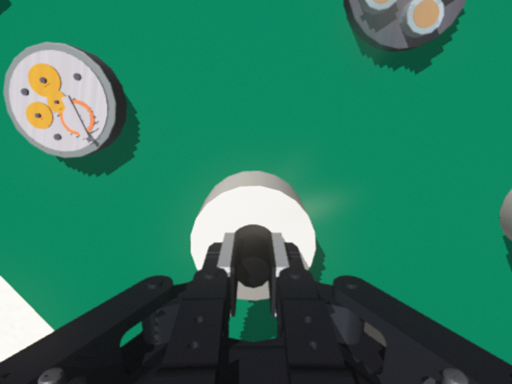

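```bash
cat >> wm.py <<'E'
def front(c,R,ztop,tcp,thr=200):
    """front edge of the held round cover: fit centre (fixed radius) to white-top contour points above row 235"""
    from scipy.optimize import least_squares
    g=c["frame"].min(2)>thr
    P=[]
    for u in list(range(200,310,6)):
        col=np.where(g[150:232,u])[0]
        if len(col): P.append(onz(c,u,150+col[0],ztop)[:2])
    P=np.array(P)
    r=least_squares(lambda q:np.hypot(*(P-q).T)-R,tcp[:2],loss="soft_l1",f_scale=.001)
    return np.round((r.x-tcp[:2])*1000,1),np.round(np.abs(r.fun).mean()*1000,1),len(P)
E
python3 - <<'E'
from wm import *
for t in(170,200,220): print(front(load("w8"),.0325,.039,np.array([.4532,.1482]),t), front(load("w2"),.0255,.035,np.array([.4022,-.2773]),t))
E
```

```text
(array([-0.5,  3.7]), np.float64(2.0), 19) (array([0.6, 0.3]), np.float64(0.3), 16)
(array([ 0. , -0.5]), np.float64(0.1), 19) (array([ 0.4, -0.2]), np.float64(0.2), 16)
(array([-0.1, -0.6]), np.float64(0.2), 19) (array([ 0.3, -0.2]), np.float64(0.2), 16)
```

Emit:
step_arm(
  series=[
    [[0,0,1],0,255],
    [[0,0,3],0,255],
    [[0,0,6],0,255],
    [[0,0,9],0,255],
    [[0,0,9.5],0,255],
  ],
)

```text
clock: 9.45
tcp_pos: [0.4548, 0.1485, 0.1395]
orientation: [-0.0, 0.878, 0.478, -0.0]
wrist_force: [-0.4, 0.1, -0.1]
finger_gap: 0.0143
```

Emit:
step_arm(
  series=[
    [[0.5,-6,0],-0.12,255],
    [[1,-12,0],-0.24,255],
    [[2,-18,0],-0.36,255],
    [[3,-24,0],-0.48,255],
    [[4,-30,0],-0.6,255],
  ],
)

```text
clock: 10.07
tcp_pos: [0.4944, -0.1532, 0.1389]
orientation: [-0.0, 0.981, 0.195, -0.0]
wrist_force: [0.7, -0.4, -0.2]
finger_gap: 0.0147
```

Emit:
step_arm(
  series=[
    [[0.8,-5,0],0,255],
    [[1.2,-7,0],0,255],
    [[1.2,-7,0],0,255],
  ],
)

```text
clock: 10.45
tcp_pos: [0.506, -0.224, 0.1381]
orientation: [-0.001, 0.981, 0.194, -0.001]
wrist_force: [0.3, 1.1, -0.7]
finger_gap: 0.0148
```

```bash
python3 w.py w9; python3 - <<'E'
from wm import *
c=load("w9")
p=proj(c,[.575,-.224,.018]);print(p)
ce,m=comp(nong(c),p);print("mov",ce,rectz(c,m,.016),m.sum())
E
```

```text
10.5 [ 0.5058 -0.2227  0.1382] [-0.001  0.981  0.195 -0.001] 0.014227395119285476 [-0.7  1.  -0.2] [-0.56  0.32 -0.18  1.08  0.    2.19]
[284.26941637 112.68321804]
mov [283.26794258 111.11483254] [array([ 575.6, -223.1]), array([39.1, 38.9]), 68.1, 'circ', 575.4, -223.1, 20.0] 1881
```

View pics/w9.png

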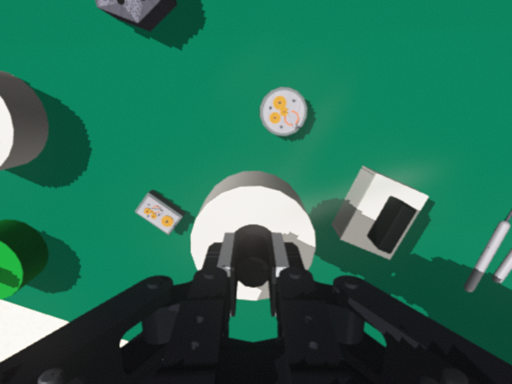

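The medium movement is at (283,111), which is (575.5,-223.1) mm. The held cover is level and centred.

Emit:
step_arm(
  series=[
    [[4,0,0],0,255],
    [[7,0,0],0,255],
    [[7,0,-2],0,255],
    [[7,0,-5],0,255],
    [[7,0,-6],0,255],
  ],
)

```text
clock: 11.12
tcp_pos: [0.5742, -0.2197, 0.0762]
orientation: [-0.003, 0.981, 0.196, -0.003]
wrist_force: [0.2, 0.1, -1.2]
finger_gap: 0.0144
```

```bash
python3 w.py w10
```

```text
11.175 [ 0.5742 -0.22    0.0758] [-0.003  0.981  0.196 -0.003] 0.014761863269441617 [ 0.2 -0.2 -1.3] [-0.5   0.48 -0.1   1.    0.    2.25]
```

View pics/w10.png

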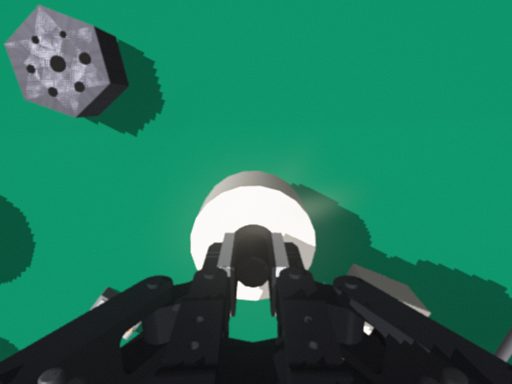

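Emit:
step_arm(
  series=[
    [[0.1,-0.3,0],0,255],
    [[0.1,-0.3,-1.2],0,255],
    [[0.1,-0.3,-2.2],0,255],
    [[0.1,-0.3,-2.7],0,255],
    [[0.1,-0.3,-2.7],0,255],
  ],
)

```text
clock: 11.8
tcp_pos: [0.5747, -0.2229, 0.0481]
orientation: [-0.003, 0.981, 0.196, -0.003]
wrist_force: [-0.0, -0.1, -0.1]
finger_gap: 0.0146
```

Emit:
step_arm(
  series=[
    [[0,0,-0.2],0,255],
    [[0,0,-0.4],0,255],
    [[0,0,-0.5],0,255],
    [[0,0,-0.55],0,255],
    [[0,0,-0.55],0,255],
  ],
)

```text
clock: 12.42
tcp_pos: [0.5747, -0.2229, 0.0427]
orientation: [-0.003, 0.981, 0.196, -0.003]
wrist_force: [-0.3, -0.6, -0.1]
finger_gap: 0.0143
```

Emit:
step_arm(
  series=[
    [[0,0,-0.05],0,255],
    [[0,0,-0.1],0,255],
    [[0,0,-0.12],0,255],
    [[0,0,-0.12],0,255],
  ],
)

```text
clock: 12.92
tcp_pos: [0.5749, -0.2229, 0.042]
orientation: [-0.003, 0.981, 0.196, -0.003]
wrist_force: [-2.0, 0.4, 5.5]
finger_gap: 0.0144
```

Contact at 5.5 N. Releasing and rising.

Emit:
step_arm(
  series=[
    [[0,0,0],0,180],
    [[0,0,0],0,150],
    [[0,0,0.3],0,130],
    [[0,0,3],0,120],
    [[0,0,8],0,120],
  ],
)

```text
clock: 13.55
tcp_pos: [0.5733, -0.2221, 0.1206]
orientation: [-0.005, 0.981, 0.196, -0.005]
wrist_force: [0.6, -0.7, 0.7]
finger_gap: 0.0454
```

Emit:
step_arm(
  series=[
    [[-1.5,3,3],0.12,120],
    [[-4,8,5],0.25,120],
    [[-6,14,5],0.37,120],
    [[-8,19,5],0.5,120],
    [[-9.8,22.2,5],0.5,120],
  ],
)

```text
clock: 14.18
tcp_pos: [0.4742, 0.002, 0.1709]
orientation: [-0.003, 0.901, 0.433, -0.006]
wrist_force: [-0.3, -0.2, 0.5]
finger_gap: 0.045
```

Emit:
step_arm(
  series=[
    [[0,0,0],0,120],
  ],
)

```text
clock: 14.3
tcp_pos: [0.4727, 0.0039, 0.1712]
orientation: [-0.004, 0.9, 0.435, -0.006]
wrist_force: [-0.2, 0.3, 0.6]
finger_gap: 0.0448
```

```bash
python3 w.py w11; python3 - <<'E'
from wm import *
from workcell import env
c=load("w11")
p=proj(c,[.4745,.001,.045]);print(p)
ce,m=comp(c["frame"].min(2)>190,p);print("top",ce,rectz(c,m,.045),m.sum())
for n in("scene","side"):
    c=env.read_camera(n);p=proj(c,[.575,-.223,.03]).astype(int);cv2.imwrite(f"pics/{n}11.png",cv2.resize(c["frame"][p[1]-40:p[1]+40,p[0]-50:p[0]+50,::-1],None,fx=5,fy=5))
E
```

```text
14.35 [0.4738 0.0029 0.1713] [-0.003  0.901  0.434 -0.005] 0.045489945524851756 [-0.6 -0.6 -0.4] [-0.16  0.16 -0.31  1.12 -0.    2.08]
[257.10818719 186.08513363]
top [256.63078639 180.72243912] [array([475.5,   2.3]), array([80.3, 80.8]), 51.9, 'circ', 475.8, 2.4, 41.0] 5379
```

View pics/w11.png

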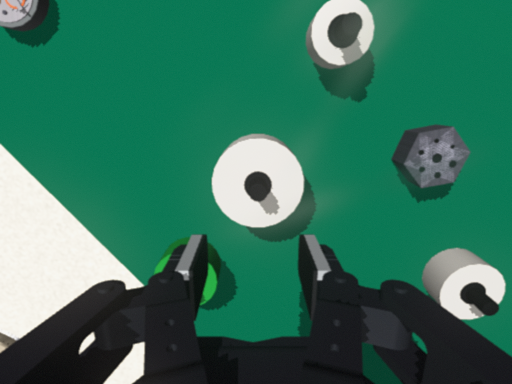

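View pics/scene11.png

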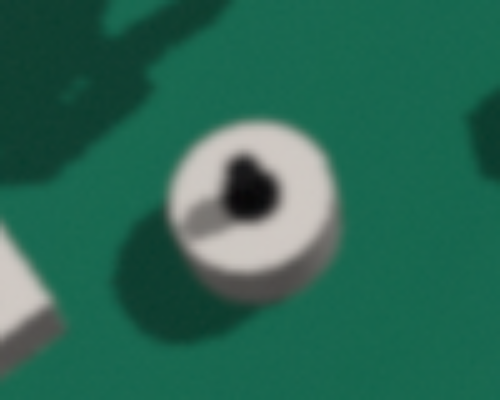

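The medium cover sits flat on its movement in the scene crop. The wrist view shows the large cover's top at (257,181), centre (475.5,2) mm.

Emit:
step_arm(
  series=[
    [[0.15,-0.1,-3],0,120],
    [[0.15,-0.1,-7],0,120],
    [[0.15,-0.1,-10.3],0,120],
    [[0.15,-0.1,-12.0],0,120],
    [[0.15,-0.1,-12.3],0,120],
  ],
)

```text
clock: 15.08
tcp_pos: [0.476, -0.0005, 0.0468]
orientation: [-0.004, 0.902, 0.432, -0.006]
wrist_force: [-0.0, 0.3, 0.5]
finger_gap: 0.0453
```

Emit:
step_arm(
  series=[
    [[0,0,0],0,255],
    [[0,0,0],0,255],
    [[0,0,0],0,255],
    [[0,0,0],0,255],
  ],
)

```text
clock: 15.58
tcp_pos: [0.4766, -0.0007, 0.0475]
orientation: [-0.003, 0.902, 0.432, -0.006]
wrist_force: [0.1, -0.0, 0.9]
finger_gap: 0.0141
```

```bash
python3 w.py w12; python3 - <<'E'
from wm import *
from workcell import env
print(front(load("w12"),.0415,.045,env.get_state()["tcp_pos"],205))
E
```

```text
15.625 [ 0.4766 -0.0007  0.0474] [-0.003  0.902  0.432 -0.006] 0.014723688228804205 [ 0.3 -1.4  1.8] [-0.17  0.28 -0.49  0.82 -0.    2.08]
(array([1. , 0.6]), np.float64(0.1), 19)
```

View pics/w12.png

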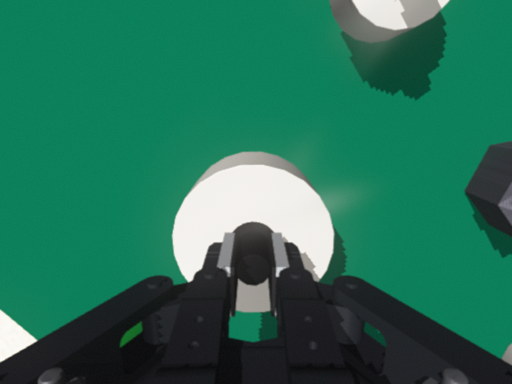

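Emit:
step_arm(
  series=[
    [[0,0,1],0,255],
    [[0,0,3],0,255],
    [[0,0,6],0,255],
    [[0,0,9],0,255],
    [[0,0,9.5],0,255],
  ],
)

```text
clock: 16.25
tcp_pos: [0.4781, -0.0008, 0.1449]
orientation: [-0.002, 0.902, 0.433, -0.004]
wrist_force: [1.0, -0.3, -1.1]
finger_gap: 0.0147
```

Emit:
step_arm(
  series=[
    [[-2,5,0],0,255],
    [[-4,10,0],0,255],
    [[-6,15,0],0,255],
    [[-7.7,18.5,0],0,255],
    [[-7.7,18.5,0],0,255],
  ],
)

```text
clock: 16.88
tcp_pos: [0.399, 0.1859, 0.1441]
orientation: [-0.002, 0.901, 0.435, -0.005]
wrist_force: [-0.1, -0.3, -0.6]
finger_gap: 0.0145
```

```bash
python3 w.py w13; python3 - <<'E'
from wm import *
c=load("w13")
p=proj(c,[.408,.261,.018]);print(p)
ce,m=comp(nong(c),p);print("mov",ce,rectz(c,m,.019),m.sum())
E
```

```text
16.925 [0.4    0.1849 0.1442] [-0.002  0.901  0.434 -0.005] 0.014567866973149648 [ 0.3 -0.8 -1.1] [ 0.25  0.11 -0.43  1.04  0.    2.49]
[205.65460318 110.29165376]
mov [205.90005112 108.26303681] [array([408.6, 261.2]), array([57.1, 56.9]), 50.9, 'circ', 408.8, 261.4, 29.0] 3912
```

View pics/w13.png

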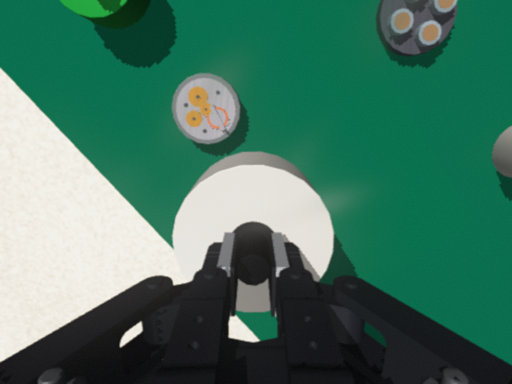

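The large movement is at (206,108), centre (408.7,261.3) mm.

Emit:
step_arm(
  series=[
    [[0.4,4,0],0,255],
    [[0.8,7.6,0],0,255],
    [[0.8,7.6,-1],0,255],
    [[0.8,7.6,-4],0,255],
    [[0.8,7.6,-6],0,255],
  ],
)

```text
clock: 17.55
tcp_pos: [0.4076, 0.2589, 0.0823]
orientation: [-0.002, 0.901, 0.433, -0.006]
wrist_force: [-0.4, -0.3, -2.1]
finger_gap: 0.0142
```

```bash
python3 w.py w14
```

```text
17.6 [0.4061 0.2582 0.08  ] [-0.002  0.901  0.433 -0.008] 0.014419226929260858 [-1.3 -0.3 -3.3] [ 0.4   0.25 -0.43  0.9   0.    2.64]
```

View pics/w14.png

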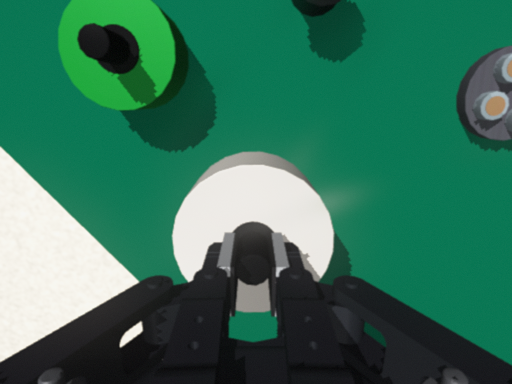

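Emit:
step_arm(
  series=[
    [[0.15,0.25,0],0,255],
    [[0.15,0.25,-0.8],0,255],
    [[0.15,0.25,-1.8],0,255],
    [[0.15,0.25,-2.6],0,255],
    [[0.15,0.25,-2.6],0,255],
  ],
)

```text
clock: 18.23
tcp_pos: [0.407, 0.2605, 0.0534]
orientation: [-0.002, 0.901, 0.433, -0.008]
wrist_force: [-0.7, 0.7, -1.3]
finger_gap: 0.0146
```

```bash
python3 - <<'E'
from workcell import env
from h import *
s=env.get_state();print(s["tcp_pos"],s["orientation"])
for n in("scene","side"):
    c=env.read_camera(n);p=proj(c,[.408,.261,.03]).astype(int);cv2.imwrite(f"pics/{n}15.png",cv2.resize(c["frame"][p[1]-40:p[1]+40,p[0]-50:p[0]+50,::-1],None,fx=5,fy=5))
E
```

```text
[0.4069918  0.26050252 0.05336061] [-0.00164391  0.90131953  0.43307269 -0.00827298]
```

View pics/side15.png

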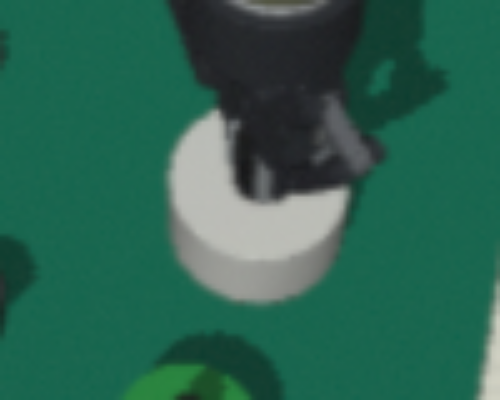

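The large cover is over its movement and level. Lowering the last 6 mm.

Emit:
step_arm(
  series=[
    [[0,0,-0.2],0,255],
    [[0,0,-0.4],0,255],
    [[0,0,-0.5],0,255],
    [[0,0,-0.55],0,255],
    [[0,0,-0.55],0,255],
  ],
)

```text
clock: 18.95
tcp_pos: [0.4076, 0.2608, 0.0486]
orientation: [-0.002, 0.901, 0.433, -0.008]
wrist_force: [-0.7, 0.9, -1.5]
finger_gap: 0.0144
```

Emit:
step_arm(
  series=[
    [[0,0,-0.04],0,255],
    [[0,0,-0.08],0,255],
    [[0,0,-0.08],0,255],
  ],
)

```text
clock: 19.32
tcp_pos: [0.4075, 0.2608, 0.0477]
orientation: [-0.002, 0.901, 0.433, -0.008]
wrist_force: [1.1, -0.1, -1.5]
finger_gap: 0.0147
```

Emit:
step_arm(
  series=[
    [[0,0,-0.05],0,255],
    [[0,0,-0.1],0,255],
    [[0,0,-0.1],0,255],
  ],
)

```text
clock: 19.7
tcp_pos: [0.4073, 0.2608, 0.0473]
orientation: [-0.002, 0.901, 0.433, -0.008]
wrist_force: [-3.1, -1.2, 6.3]
finger_gap: 0.0145
```

Emit:
step_arm(
  series=[
    [[0,0,0],0,200],
    [[0,0,0],0,150],
    [[0,0,0.3],0,130],
    [[0,0,3],0,120],
    [[0,0,8],0,120],
  ],
)

```text
clock: 20.32
tcp_pos: [0.4058, 0.2601, 0.1266]
orientation: [-0.002, 0.901, 0.433, -0.01]
wrist_force: [0.8, 0.5, -0.1]
finger_gap: 0.0451
```

Emit:
step_arm(
  series=[
    [[0.5,-4,3],-0.1,120],
    [[1.5,-10,4.5],-0.25,120],
    [[2.5,-16,4.5],-0.4,120],
    [[3.5,-22,4.5],-0.55,120],
    [[4.5,-28,4.5],-0.7,120],
  ],
)

```text
clock: 20.95
tcp_pos: [0.451, -0.0218, 0.172]
orientation: [-0.005, 0.995, 0.095, -0.008]
wrist_force: [0.4, 0.7, 0.5]
finger_gap: 0.0453
```

Emit:
step_arm(
  series=[
    [[1.2,-6,0],-0.1,120],
    [[2.4,-12,0],-0.2,120],
    [[3.6,-18,0],-0.2,120],
    [[4.8,-24,0],-0.2,120],
    [[5.8,-28,0],-0.2,120],
  ],
)

```text
clock: 21.58
tcp_pos: [0.5091, -0.3049, 0.1719]
orientation: [-0.006, 1.0, -0.005, -0.007]
wrist_force: [1.3, 0.2, 0.0]
finger_gap: 0.0456
```

Emit:
step_arm(
  series=[
    [[0,0,0],0,120],
    [[0,0,0],0,120],
  ],
)

```text
clock: 21.82
tcp_pos: [0.5087, -0.3045, 0.1714]
orientation: [-0.006, 1.0, -0.006, -0.008]
wrist_force: [1.2, -0.1, -0.2]
finger_gap: 0.0446
```

```bash
python3 w.py w16; python3 - <<'E'
from wm import *
from workcell import env
c=load("w16")
p=proj(c,[.528,-.333,.037]);print(p)
ce,m=comp(nong(c),p);print("all",ce,rectz(c,m,.037),m.sum())
ce,m=comp(c["frame"].min(2)>170,p);print("top",ce,rectz(c,m,.037),m.sum())
ce,m=comp(c["frame"].max(2)<45,proj(c,[.528,-.333,.063]));print("bar",ce,rectz(c,m,.063),m.sum())
for n in("scene","side"):
    c=env.read_camera(n);p=proj(c,[.408,.261,.03]).astype(int);cv2.imwrite(f"pics/{n}16.png",cv2.resize(c["frame"][p[1]-40:p[1]+40,p[0]-50:p[0]+50,::-1],None,fx=5,fy=5))
E
```

```text
21.875 [ 0.5087 -0.3039  0.1717] [-0.006  1.    -0.005 -0.008] 0.04467384412173423 [-0.9  0.1  0.1] [-0.67  0.39  0.    1.21 -0.    2.48]
[285.13888168 160.91091707]
all [285.82822838 157.9316344 ] [array([ 529.6, -334.1]), array([51. , 65.4]), 89.6, 'circ', 529.3, -333.2, 40.2] 4081
top [278.91457286 155.55002284] [array([ 528.8, -333.7]), array([48.5, 61.9]), 89.6, 'circ', 528.8, -333.2, 39.0] 2189
bar [285.21052632 142.39473684] [array([ 547.4, -329.6]), array([ 6.3, 11.2]), 45.4, 'circ', 545.7, -331.3, 5.6] 38
```

View pics/w16.png

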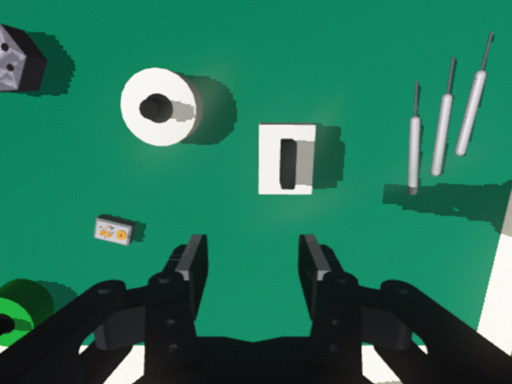

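View pics/side16.png

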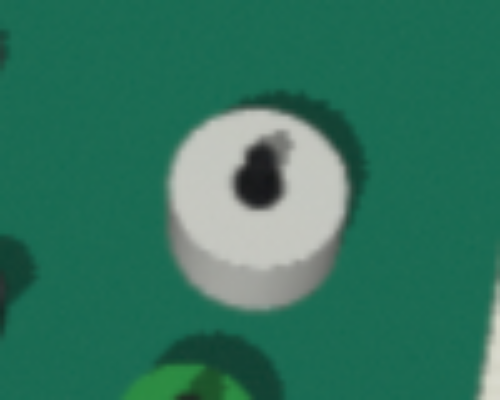

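The large cover sits flat in the side crop. The wrist view shows the oblong cover at (286,158), squared to the jaws, and the oblong movement at (113,230).

Emit:
step_arm(
  series=[
    [[2,-3,-2],0,120],
    [[2,-3,-6],0,120],
    [[2,-3,-10],0,120],
    [[2,-3,-12.6],0,120],
    [[2,-3,-13.1],0,120],
  ],
)

```text
clock: 22.6
tcp_pos: [0.5278, -0.3312, 0.0394]
orientation: [-0.007, 1.0, -0.004, -0.009]
wrist_force: [-0.2, -0.0, 0.7]
finger_gap: 0.0451
```

Emit:
step_arm(
  series=[
    [[0,0,0],0,255],
    [[0,0,0],0,255],
    [[0,0,0],0,255],
    [[0,0,0],0,255],
  ],
)

```text
clock: 23.1
tcp_pos: [0.5287, -0.3316, 0.0409]
orientation: [-0.006, 1.0, -0.004, -0.008]
wrist_force: [0.1, 1.7, 5.7]
finger_gap: 0.0113
```

```bash
python3 w.py w17; python3 - <<'E'
from wm import *
c=load("w16")
p=proj(c,[.45,-.1557,.016]);ce,m=comp(nong(c),p);print("mov",ce,rectz(c,m,.016),m.sum())
E
```

```text
23.15 [ 0.5287 -0.3315  0.0409] [-0.007  1.    -0.004 -0.008] 0.011382225305828593 [1.  1.8 6.3] [-0.69  0.54 -0.1   0.96  0.    2.46]
mov [113.96331237 229.72536688] [array([ 452.3, -157.9]), array([40.5, 28.9]), 74.2, 'circ', 452.7, -157.7, 23.8] 954
```

View pics/w17.png

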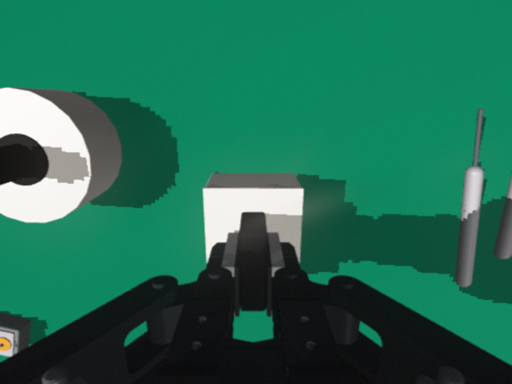

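```bash
python3 - <<'E'
from wm import *
c=load("w17");g=c["frame"].min(2)>200
for u in(215,230,280,295):
    v=150+np.where(g[150:230,u])[0][0];print(u,v,np.round(onz(c,u,v-.5,.037)*1000,1))
v=205;r=np.where(g[v,180:330])[0]+180;print(r[0],r[-1],np.round(onz(c,r[0]-.5,v,.037)*1000,1),np.round(onz(c,r[-1]+.5,v,.037)*1000,1))
E
```

```text
215 189 [ 560.  -314.1   37. ]
230 189 [ 560.  -321.4   37. ]
280 189 [ 559.9 -345.7   37. ]
295 189 [ 559.9 -353.    37. ]
204 301 [ 551.5 -308.    37. ] [ 551.4 -356.4   37. ]
```

Emit:
step_arm(
  series=[
    [[0,0,0.6],0,255],
    [[0,0,2.5],0,255],
    [[0,0,5.5],0,255],
    [[0,0,9],0,255],
    [[0,0,9.5],0,255],
  ],
)

```text
clock: 23.78
tcp_pos: [0.5301, -0.3329, 0.1391]
orientation: [-0.005, 1.0, -0.004, -0.006]
wrist_force: [-0.0, 0.3, -0.8]
finger_gap: 0.011
```

```bash
python3 w.py w18
```

```text
23.825 [ 0.5296 -0.3325  0.1381] [-0.005  1.    -0.004 -0.007] 0.010976068570806893 [-0.7 -0.4 -0.7] [-0.69  0.46  0.04  1.16 -0.    2.46]
```

View pics/w18.png

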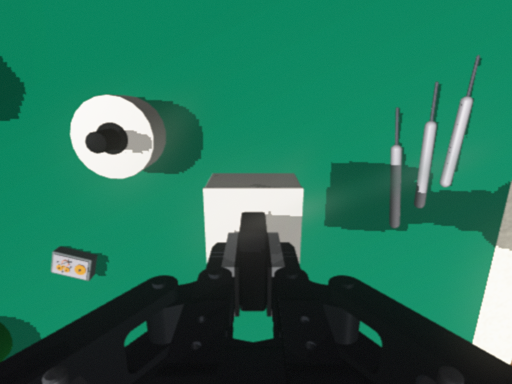

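Emit:
step_arm(
  series=[
    [[-2,2,0],0.17,255],
    [[-4,4,0],0.34,255],
    [[-6,6,0],0.51,255],
    [[-8,8,0],0.68,255],
    [[-9,9,0],0.85,255],
  ],
)

```text
clock: 24.45
tcp_pos: [0.4376, -0.2408, 0.1365]
orientation: [-0.004, 0.911, 0.411, -0.009]
wrist_force: [0.6, 0.1, -0.2]
finger_gap: 0.0114
```

Emit:
step_arm(
  series=[
    [[-0.5,0.5,0],0.17,255],
    [[-1,1,0],0.34,255],
    [[-1,1,0],0.46,255],
    [[-1,1,0],0.46,255],
    [[-1,1,0],0.46,255],
  ],
)

```text
clock: 25.08
tcp_pos: [0.4272, -0.2306, 0.1359]
orientation: [-0.002, 0.794, 0.607, -0.01]
wrist_force: [0.6, -0.1, -0.3]
finger_gap: 0.0111
```

```bash
python3 w.py w19; python3 - <<'E'
from wm import *
c=load("w19")
p=proj(c,[.45,-.1557,.016]);ce,m=comp(nong(c),p);print("mov",ce,rectz(c,m,.017),m.sum())
g=c["frame"].min(2)>190;s=__import__("workcell").env.get_state();print(s["tcp_pos"])
o=s["orientation"];print("yaw deg",np.degrees(2*np.arctan2(o[2],o[1])))
P=np.array([onz(c,u,150+np.where(g[150:230,u])[0][0],s["tcp_pos"][2]-.0039)[:2] for u in list(range(212,236,2))+list(range(272,298,2)) if g[150:230,u].any()])
d=cv2.fitLine((P*1000).astype(np.float32),cv2.DIST_HUBER,0,.01,.01).ravel();print("front edge dir deg",np.degrees(np.arctan2(d[1],d[0])))
E
```

```text
25.125 [ 0.4273 -0.2307  0.136 ] [-0.002  0.794  0.608 -0.01 ] 0.01106639154571762 [-1.1 -0.7 -0.9] [-0.65  0.2  -0.34  1.04 -0.02  1.19]
mov [256.45144005  89.43536504] [array([ 449.7, -154.6]), array([37. , 23.6]), 74.8, 'circ', 449.5, -154.5, 21.6] 1493
[ 0.42734179 -0.23069934  0.13601528]
yaw deg 74.83245292686222
front edge dir deg -14.905144
```

View pics/w19.png

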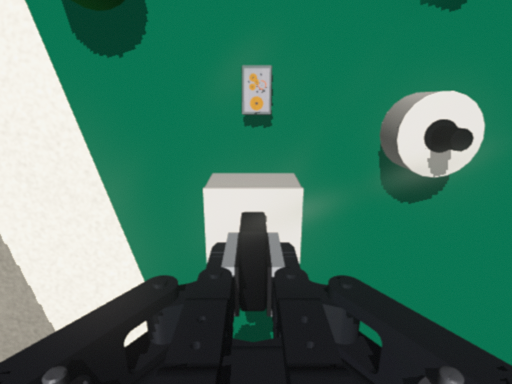

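The movement at (256,89) is turned 74.8° and the held cover 75.1°, so they are aligned. Moving over it.

Emit:
step_arm(
  series=[
    [[1.2,4,0],0,255],
    [[2.2,7.6,0],0,255],
    [[2.2,7.6,-1],0,255],
    [[2.2,7.6,-4],0,255],
    [[2.2,7.6,-5.5],0,255],
  ],
)

```text
clock: 25.75
tcp_pos: [0.4483, -0.1548, 0.0793]
orientation: [-0.003, 0.795, 0.607, -0.01]
wrist_force: [0.1, 0.4, -0.9]
finger_gap: 0.011
```

```bash
python3 w.py w20
```

```text
25.8 [ 0.4475 -0.1544  0.078 ] [-0.004  0.795  0.607 -0.011] 0.01073657907476368 [-0.5 -0.2 -2.6] [-0.49  0.24 -0.45  0.9  -0.02  1.35]
```

Want (449.3,-154.9), so +0.2 and -0.05 cm.

Emit:
step_arm(
  series=[
    [[0.2,-0.05,0],0,255],
    [[0.2,-0.05,-1],0,255],
    [[0.2,-0.05,-2.2],0,255],
    [[0.2,-0.05,-3],0,255],
    [[0.2,-0.05,-3],0,255],
  ],
)

```text
clock: 26.42
tcp_pos: [0.4489, -0.1546, 0.0472]
orientation: [-0.005, 0.795, 0.607, -0.011]
wrist_force: [-0.3, 0.5, -1.2]
finger_gap: 0.0111
```

```bash
python3 w.py w21; python3 - <<'E'
from workcell import env
from h import *
for n in("scene","side"):
    c=env.read_camera(n);p=proj(c,[.45,-.155,.03]).astype(int);cv2.imwrite(f"pics/{n}21.png",cv2.resize(c["frame"][p[1]-40:p[1]+40,p[0]-50:p[0]+50,::-1],None,fx=5,fy=5))
E
```

```text
26.475 [ 0.4492 -0.1547  0.0476] [-0.004  0.795  0.607 -0.011] 0.011069183178714581 [ 0.1  0.  -1.5] [-0.49  0.28 -0.49  0.82 -0.02  1.35]
```

View pics/side21.png

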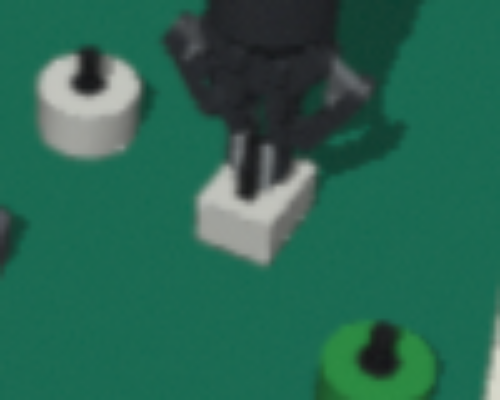

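View pics/w21.png

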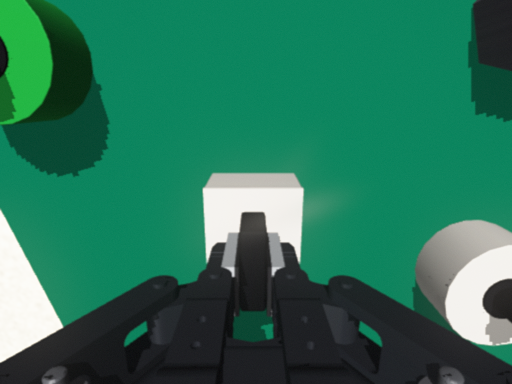

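The cover is in place and upright, about 7 mm up. Lowering.

Emit:
step_arm(
  series=[
    [[0,0,-0.2],0,255],
    [[0,0,-0.4],0,255],
    [[0,0,-0.5],0,255],
    [[0,0,-0.6],0,255],
    [[0,0,-0.6],0,255],
  ],
)

```text
clock: 27.2
tcp_pos: [0.4496, -0.155, 0.0421]
orientation: [-0.004, 0.795, 0.607, -0.011]
wrist_force: [0.3, -0.1, -0.6]
finger_gap: 0.0111
```

Emit:
step_arm(
  series=[
    [[0,0,-0.05],0,255],
    [[0,0,-0.08],0,255],
    [[0,0,-0.08],0,255],
  ],
)

```text
clock: 27.58
tcp_pos: [0.4496, -0.155, 0.0413]
orientation: [-0.004, 0.795, 0.607, -0.011]
wrist_force: [-1.3, 0.6, 0.0]
finger_gap: 0.011
```

Emit:
step_arm(
  series=[
    [[0,0,-0.04],0,255],
    [[0,0,-0.08],0,255],
    [[0,0,-0.08],0,255],
  ],
)

```text
clock: 27.95
tcp_pos: [0.4496, -0.1549, 0.041]
orientation: [-0.004, 0.794, 0.607, -0.011]
wrist_force: [-1.8, 1.4, 5.2]
finger_gap: 0.0107
```

Emit:
step_arm(
  series=[
    [[0,0,0],0,200],
    [[0,0,0],0,150],
    [[0,0,0.3],0,130],
    [[0,0,3],0,120],
    [[0,0,8],0,120],
  ],
)

```text
clock: 28.58
tcp_pos: [0.4481, -0.1541, 0.1203]
orientation: [-0.006, 0.795, 0.607, -0.011]
wrist_force: [0.5, -0.1, -0.1]
finger_gap: 0.0448
```

Emit:
step_arm(
  series=[
    [[-2,-4,4],0,120],
    [[-2,-9,8],0,120],
    [[-2,-12,10],0,120],
    [[-2,-12,10],0,120],
  ],
)

```text
clock: 29.08
tcp_pos: [0.4289, -0.277, 0.2221]
orientation: [-0.003, 0.795, 0.606, -0.011]
wrist_force: [0.4, 0.5, -0.1]
finger_gap: 0.0453
```

```bash
python3 w.py w22; python3 - <<'E'
from workcell import env
from h import *
for n in("scene","side"):
    c=env.read_camera(n)
    a=c["frame"][80:310,90:390] if n=="scene" else c["frame"][90:350,150:370]
    cv2.imwrite(f"pics/{n}22.png",cv2.resize(a[:,:,::-1],None,fx=2.3,fy=2.3,interpolation=2))
from wm import *
c=load("w22");p=proj(c,[.45,-.155,.037]);ce,m=comp(c["frame"].min(2)>170,p);print(p,rectz(c,m,.037))
E
```

```text
29.125 [ 0.4282 -0.2751  0.2208] [-0.005  0.795  0.606 -0.011] 0.045167147925620654 [-0.2  0.2 -1. ] [-0.72  0.2  -0.13  1.26 -0.02  1.12]
[243.24287978  43.84448007] [array([ 449.4, -155.5]), array([62.2, 48.9]), 74.6, 'circ', 449.3, -155.5, 39.1]
```

View pics/side22.png

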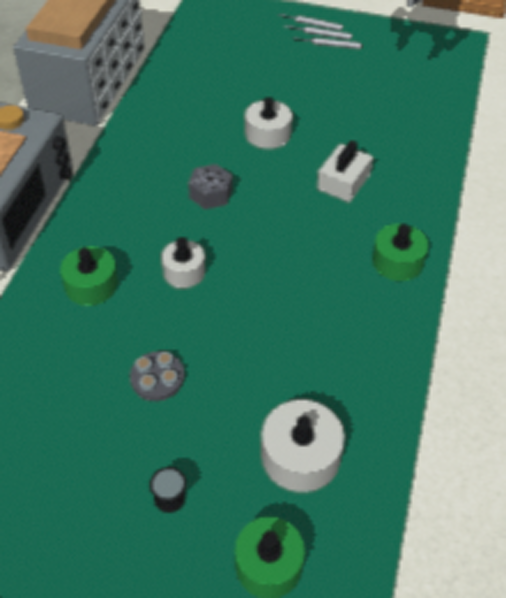

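View pics/scene22.png

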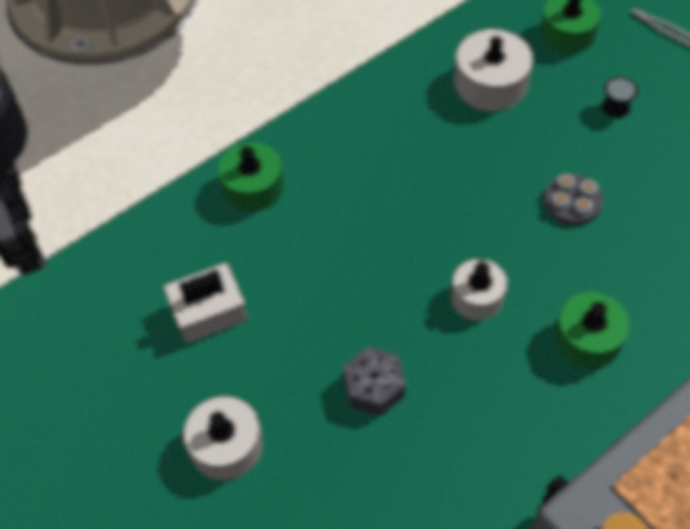

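View pics/w22.png

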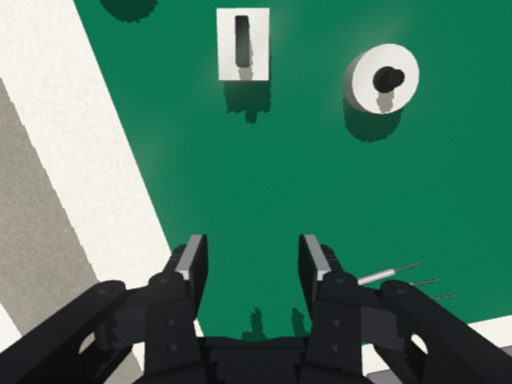

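All four covers stand flat over their movements. The oblong cover is at (449.4,-155.5) mm, turned 74.6°. The oil stand, staking block and green covers have not moved, and the arm is clear.

```bash
python3 -c "
from workcell import env
print(env.hand_in())"
```

```text
the job is handed in; nothing more can be done
None
```

I put all four white covers over their movements, in the order small, medium, large, oblong. Each was carried by its knob and lowered until it touched the mat at about 5 to 6 N, then released. The job was handed in at about 29 s, with the arm clear.

- **Fit:** The final scene and side pictures show every cover standing flat over its own movement. The oblong cover was measured at (449.4, -155.5) mm, turned 74.6°; its movement was at about (449.7, -154.7) mm, turned 74.8°. I did not measure the three round covers again after release. Their tool positions at release agree with the measured movement centres to within about 1 mm.
- **Left alone:** By eye in the final pictures, the oil stand, the staking block and the three green covers are where they were at the start.
- **Disagreements:** The camera views differed from each other by up to 2 to 4 mm, well inside the 10 mm clearance. The tool also drifted to about 1.4° of tilt late in the run, but the covers looked level in every picture. No check failed.

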